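# Set the kiln controller to programme 4 and start it

### The job

On the kiln controller, push the long pointer of the big selector round clockwise with a fingertip, click by click, until it sits at the fourth tick after the off ring, without going past it, then let go of it and press the round start button down and release it. Only push gently with the fingers, gripping and lifting nothing, and leave the small knob and everything round the controller as they are.

Things in the scene. Friction and masses are not known exactly. Their poses are not given: they have to be found in the camera images.
- console: kiln controller: grey case fixed to the worktop, 150 (x) by 230 (y) by 52 mm high, flat aluminium panel on top. Origin: centre of its underside; z up, -x its front (to the robot at yaw 0), +y its left. In this frame (mm) the selector's axis is at x -4, y 50, the start button at x -33, y -72, the trim knob at x 42, y -72.
- selector (a joint): selector angle, rad: 0 = off, growing clockwise from above, 0.5236 a click: tick n at n x 0.5236, tick 4 at 2.094. Seven sprung positions (off, 1 to 6), end stops just outside. About 3 to 10 N sideways on the pointer takes it over a click; half-way (0.262 rad) it jumps by itself into the next and stays. Starts at off, 1 or 2.
- selector_axis (a point): on the selector's vertical axis, 20 mm above the panel. The selector is black: skirt 42 mm across, 9 mm high; hub 30 mm across; pointer bar with a white line, 10 mm wide, reaching out to 48 mm from the axis, lower edge 8 mm and top 32 mm above the panel.
- selector_tip (a point): outer end of the selector's pointer, 48 mm from the axis and 20 mm above the panel; the pointer runs from the axis to here.
- off_mark (a point): the off ring, a black ring 10 mm across on the panel, 58 mm from the selector's axis straight to the console's +y. Six black ticks follow it clockwise from above, 30 degrees apart, each longer than the one before: tick 3 is straight to the console's +x (away from the robot), tick 4 is 30 degrees to the right of that.
- start (a joint): travel of the start button, m: 0 up, 0.006 fully down (4 N); springs back.
- start_top (a point): centre of the top of the round start button, 26 mm across in a steel collar, at the front right of the panel; it is pressed straight down.
- trim (a joint): angle of the small trim knob, rad (not to be turned).
- trim_top (a point): centre of the top of the small round trim knob, 22 mm across and 16 mm high, at the back right of the panel.
- trim_mark (a point): end of the white line on top of the trim knob, 10 mm from its axis.
- jar_c (a point): glaze jar with screw lid, 56 mm across, 68 mm tall, loose bystander beside the controller; this point is its centre, half-way up.
- pot_c (a point): white pot, 73 mm across, 96 mm tall, loose bystander beside the controller; this point is its centre, half-way up.
- bowl_c (a point): small black bowl, 69 mm across, 38 mm tall, loose bystander beside the controller; this point is its centre, half-way up.
- angle_tile_c (a point): L-shaped test tile, 34x46 mm, 50 mm tall, loose bystander beside the controller; this point is its centre, half-way up.

How it is judged:
On the way, in this order (a step that is already met when the one before it is completed fails the run):
1. the selector sits at tick 4 with the fingers off it (value of joint selector between 1.9744 and 2.2144 rad and contact force between each of the arm, the fingers and selector below 0.1 N), for 0.2 s.
2. the start button is pressed with the selector at tick 4 (value of joint selector between 1.9744 and 2.2144 rad and value of joint start above 0.003 m), for 0.04 s.
At the end, for the whole second after the job is handed in: The selector rests at tick 4 (2.094 rad, within 0.12), the start button, pressed at least half-way (3 mm) after that was reached, is up again (within 1 mm), and the bystanders are at rest (value of joint selector between 1.9744 and 2.2144 rad and value of joint start below 0.001 m and linear speed of each of jar, pot, bowl, angle_tile below 0.02 m/s); the robot touches nothing.
It fails at once if the selector is turned past tick 4, towards tick 5 (value of joint selector above 2.3444 rad).
It fails at once if the start button is pressed while the selector is not at tick 4 (value of joint start above 0.003 m and not (value of joint selector between 1.9744 and 2.2144 rad)).
It fails at once if the selector is pinched or forced (over 25 N) (contact force between any of the fingers, the arm and selector above 25 N).
It fails at once if a bystander is displaced by over 20 mm or lifted (distance of any of jar_c, pot_c, bowl_c, angle_tile_c from where it was at the start of the episode above 0.02 m).
It fails at once if the small trim knob is turned by over 0.25 rad (distance of trim_mark from where it was at the start of the episode above 0.0025 m).
It also fails if it takes over 48 s, if anything falls off the work surface, if the arm or the gripper's body presses on something with over 40 N, if the wrist force passes 120 N, or if a joint passes its speed limit or range.

### The arm

A 6-joint arm with a two-finger parallel gripper is mounted at the origin on a cart in front of the work surface, level with it; the furniture and walls round the work are solid. World frame = base frame: x ahead of the robot, y to its left, z up, the work surface at z = 0. Lengths are in m, angles in rad, forces in N, time in s.
With the tool pointing down it reaches from about 0.35 to 0.975 m from the base axis. Payload 4.9 kg.
Tool frame: the origin (TCP) lies at the very end of the fingers, on their centre line; the grasp point (between the pads) lies 19 mm behind it; z points along the fingers, y is the line along which they close (so a half turn about z gives the same grasp; the last joint's range is limited). The gripper opens to 85 mm and grips with 20 to 120 N. Pads are 22 mm wide; open, the fingers measure 114 mm over their backs; the gripper's body (76 mm by 85 mm) begins 54 mm behind the grasp point. The pads swing forward as they close: fully open they stand 13 mm farther back than shut.
Start: joints at [1.125, 0.053, 1.613, -0, 1.476, -0.119], TCP at [0.201, 0.592, 0.231] pointing down, gripper open.
Joint ranges: [-3.01, 3.01], [-1.01, 2.22], [0.06, 2.58], [-1.02, 4.17], [0.09, 2.62], [-3.14, 3.14]. Speed limits (rad/s): [2.57, 2.57, 3.14, 3.14, 3.14, 3.14].

### API

Orientations are given as a unit quaternion [w, x, y, z].
In Python, from plant import state, optics, ticket, nets gives the robot as it stands. The module is installed in compiled form; this text tells all that it offers.
- The arm moves only by the shell command python3 -m inch 'ROWS' [OPENING]. ROWS is JSON, a list of rows, each an object of numbers: "dx", "dy", "dz": the shift along the tool's x, y, z as a fraction of full scale; "rx", "ry", "rz": the turn, a rotation vector about the tool's x, y, z as a fraction of full scale. In form: [{"dx": .., "dy": .., "dz": .., "rx": .., "ry": .., "rz": ..}, ...]. A call has 1 to 5 rows; each row is the pose to reach, as a shift and turn from the pose commanded when the call began, along the tool's axes at that moment; what a row does not reach only later rows make up. Full scale, the value 1, is 0.8 m for a shift and 1.5 rad for a turn. A row lasts 1/10 s, in which the tool goes at most 50 mm and 8.59 degrees, less where a joint would pass 70% of its speed; a pose out of reach is approached as far as the arm can. A call with a number of a shift or a turn outside -1 to 1 is refused whole. A call with a gripper value outside its range is refused whole. OPENING is the opening, from -1 (shut) to 1 (fully open), set as the call begins (- or left out, the last holds). The fingers move at their own pace and stop on an object; the grip force is fixed at half the most. Time passes only in rows, so rows that repeat a pose let the fingers close. It gives the time, the measured TCP pose, the force, the opening and the grip force at its end, in the units of the state.
- state(): the state, without advancing time (a new reading comes with each control period).
- optics.grab_frame(name): name is "scene" or "top" or "wrist"; returns the picture (420x560x3 uint8, red, green, blue); there is no depth.
- optics.camera_info(name): a dict with "fx", "fy", "cx", "cy" (pixels), "k1" (the pictures are not rectified: a ray, as slopes to the right and down, at radius r is drawn at 1 + k1 r^2 times it, then the intrinsics apply), "R" (3x3) and "t" (3): a world point X has camera coordinates R X + t. Camera axes: x right, y down, z forward; pixel columns grow to the right and rows downward; lengths in m; the calibration is good to about 2 mm. A picture is of the moment at which its call begins: read the wrist's pose just before it. camera_info takes no time and is no camera call; for the wrist camera it gives the pose at the moment of the call.
- ticket.job_done(): hands the job in; it is judged then, once.
Trained networks look in the newest picture that a camera, given by its name, has taken for a name from the list of things; names that differ only in an ending like _2 or _b are one class to them, and where a whole thing is asked for, a point or a joint stands for the part that bears it (a point fixed in the world has none). Each returns a list of dicts, best first, with "confidence" (0 to 1); they miss things now and then, are a little off and sometimes report something else, mostly with a low value. They report only what shows in the picture. A call takes as long as a camera call.
- nets.boxes_of(camera, name): "bbox" ([centre column, centre row, width, height] in pixels, round what is visible of it).
- nets.outline_of(camera, name): "pixels" (420x560 bool, what is visible of it) and "bbox" ([centre column, centre row, width, height] in pixels, round what is visible of it).
The state is a dict: "time": time; "joint_pos": joint angles; "joint_vel": joint speeds; "joint_efforts": joint torques, N m; "tool_pos": TCP position; "tool_rot": TCP orientation; "contact_force": force on the tool from outside, world axes, zero at the start; "ft_torque": the same for the moment, N m; "gripper_width": opening from 0.0 (shut) to 1.0 (fully open); "grasp_force": force on a finger pad.
Only numpy, scipy, OpenCV 4.12 (cv2) and the standard library are available. Lean on these libraries where they do the work, as an engineer would, in place of code of your own. Each camera call takes 0.05 s, during which the arm holds its last target. There are 200 camera calls.

## Working session

There is one attempt and no reset: what is moved stays moved. The work goes in short steps, Python scripts to look and compute and a shell command to move; the robot and the scene stay as the last step left them, time stands still between calls to the robot, and variables do not carry over. Pictures are saved under pics/ and viewed, at most 10 in all, crops included, and the job is handed in when it is done.

```bash
mkdir -p pics
cat > h.py <<'E'
import numpy as np, cv2
from plant import state, optics, ticket, nets
def ray(ci,px):
    d=np.array([(px[0]-ci['cx'])/ci['fx'],(px[1]-ci['cy'])/ci['fy']]);u=d.copy()
    for _ in range(30): u=d/(1+ci['k1']*(u@u))
    R=np.array(ci['R']);t=np.array(ci['t'])
    v=R.T@np.array([u[0],u[1],1]);return -R.T@t,v/np.linalg.norm(v)
def atz(ci,px,z):
    o,v=ray(ci,px);return o+v*(z-o[2])/v[2]
def tri(obs):
    A=0;b=0
    for ci,px in obs:
        o,v=ray(ci,px);P=np.eye(3)-np.outer(v,v);A=A+P;b=b+P@o
    return np.linalg.solve(A,b)
def proj(ci,X):
    c=np.array(ci['R'])@X+np.array(ci['t']);u=c[:2]/c[2];u=u*(1+ci['k1']*(u@u));return [u[0]*ci['fx']+ci['cx'],u[1]*ci['fy']+ci['cy']]
E
python3 - <<'E'
from h import *
for n in ['scene','top']:
    im=optics.grab_frame(n);cv2.imwrite(f'pics/{n}0.png',im[:,:,::-1])
    ci=optics.camera_info(n);print(n,np.round(-np.array(ci['R']).T@ci['t'],3),ci['fx'])
    for k in ['console','selector','start','start_top','trim','jar_c','pot_c','bowl_c','angle_tile_c']:
        for r in nets.boxes_of(n,k)[:1]:print(k,np.round(r['bbox'],1),round(r['confidence'],2),np.round(atz(ci,r['bbox'][:2],.055),3))
s=state();print(s)
E
```

```text
scene [ 0.038 -0.642  0.758] 474.353415917366
console [296.1 249.9 102.9  97.5] 0.72 [ 0.48  -0.106  0.055]
selector [282.2 217.4  25.8  28.9] 0.97 [ 0.518 -0.008  0.055]
start [291.8 258.4  13.8  14.7] 0.58 [ 0.458 -0.12   0.055]
start_top [255.6 183.6  23.1  21. ] 0.32 [0.54  0.13  0.055]
trim [325.8 251.5  14.1  10.4] 0.57 [ 0.527 -0.147  0.055]
jar_c [254.5 183.9  23.   25.1] 0.86 [0.537 0.131 0.055]
pot_c [289.9 176.8  29.9  37.5] 0.86 [0.625 0.103 0.055]
bowl_c [356.1 293.2  30.7  31.6] 0.92 [ 0.501 -0.266  0.055]
angle_tile_c [319.6 318.   26.5  41. ] 0.9 [ 0.408 -0.268  0.055]
top [0.34  0.037 1.136] 446.51437007396686
console [311.7 227.3 103.2  81.3] 0.73 [ 0.484 -0.065  0.055]
selector [293.  212.9  19.3  28.1] 0.71 [ 0.519 -0.018  0.055]
start [339.7 242.2  10.2  11.8] 0.44 [ 0.449 -0.133  0.055]
trim [382.9 258.4  22.1  19.7] 0.58 [ 0.412 -0.239  0.055]
jar_c [230.7 201.6  23.4  22.1] 0.81 [0.544 0.135 0.055]
pot_c [243.1 171.6  30.2  30.9] 0.71 [0.621 0.107 0.055]
bowl_c [385.4 218.2  28.9  25. ] 0.65 [ 0.511 -0.247  0.055]
angle_tile_c [384.1 257.2  22.5  17.7] 0.54 [ 0.415 -0.242  0.055]
{'time': 1.0, 'joint_pos': array([ 1.12500326e+00,  5.26720851e-02,  1.61286212e+00,  3.26343192e-06,
        1.47599694e+00, -1.18998377e-01]), 'joint_vel': array([ 1.12774187e-03, -1.42845928e-03, -1.44282251e-03,  4.46717309e-04,
        3.97788382e-06, -1.11575043e-03]), 'joint_efforts': array([-7.38859922e-05, -3.93675756e+01, -3.70484769e+01, -1.51720565e-04,
        4.40250296e-04, -1.94986444e-05]), 'tool_pos': array([0.20062781, 0.59192209, 0.23134355]), 'tool_rot': array([7.01019378e-06, 1.62671385e-01, 9.86680303e-01, 2.99899524e-05]), 'contact_force': array([0.59914946, 0.11123899, 0.98296112]), 'ft_torque': array([-0.00518431, -0.00826427,  0.0203001 ]), 'grasp_force': 0.0, 'gripper_width': 0.9970135406699729}
```

```bash
python3 -c "
import cv2,numpy as np
a=cv2.imread('pics/top0.png');print(a.shape)"
```

```text
(420, 560, 3)
```

View pics/top0.png

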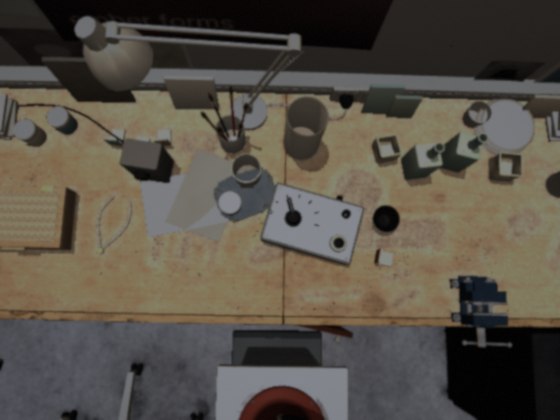

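View pics/scene0.png

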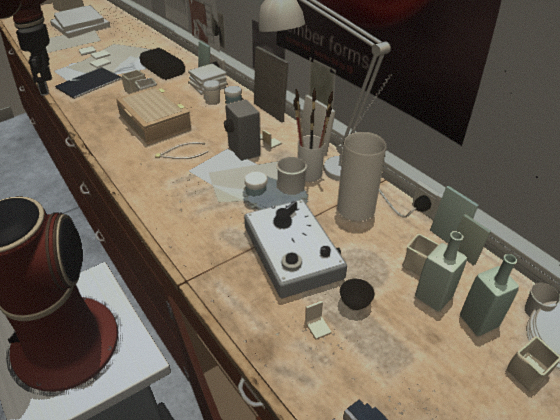

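The pictures show the controller centred near top px (312,227) with yaw about -15°. The pointer is near (291,206), pointing away from the robot and slightly left, and the start button is at (338,243). Jar and pot are to its left, bowl and tile to its right. Next I move the wrist camera above it with the fingers shut.

```bash
python3 -m inch '[{"dx":-0.49,"dy":-0.668,"dz":-0.15},{"dx":-0.49,"dy":-0.668,"dz":-0.15},{"dx":-0.49,"dy":-0.668,"dz":-0.15},{"dx":-0.49,"dy":-0.668,"dz":-0.15},{"dx":-0.49,"dy":-0.668,"dz":-0.15}]' -1
cat >> h.py <<'E'
from scipy.spatial.transform import Rotation as Ro
def rel(target,yaw=None):
    s=state();q=s['tool_rot'];R=Ro.from_quat([q[1],q[2],q[3],q[0]]).as_matrix()
    print('t',round(s['time'],2),'pos',np.round(s['tool_pos'],4),'F',np.round(s['contact_force'],1))
    if target is not None: print('row dxyz',np.round(R.T@(np.array(target)-s['tool_pos'])/0.8,4))
    if yaw is not None:
        c,n=np.cos(yaw),np.sin(yaw);Rt=np.array([[-c,-n,0],[-n,c,0],[0,0,-1]]).astype(float)
        # tool x = -console x, tool y = console y
        Rt=np.column_stack([[-c,-n,0],[-n,c,0],[0,0,-1]])
        print('rot',np.round(Ro.from_matrix(R.T@Rt).as_rotvec()/1.5,4))
E
python3 -c "
from h import *
rel([.40,-.04,.35],np.radians(-15))"
```

```text
t 1.0 pos [0.2006 0.5919 0.2313] F [0.6 0.1 1. ]
row dxyz [-0.4896 -0.6681 -0.1484]
rot [ 0.      0.     -0.0433]validation failed for argument at $[0]...
```

```bash
python3 -m inch '[{"dx":-0.49,"dy":-0.668,"dz":-0.15,"rx":0,"ry":0,"rz":-0.043},{"dx":-0.49,"dy":-0.668,"dz":-0.15,"rx":0,"ry":0,"rz":-0.043},{"dx":-0.49,"dy":-0.668,"dz":-0.15,"rx":0,"ry":0,"rz":-0.043},{"dx":-0.49,"dy":-0.668,"dz":-0.15,"rx":0,"ry":0,"rz":-0.043},{"dx":-0.49,"dy":-0.668,"dz":-0.15,"rx":0,"ry":0,"rz":-0.043}]' -1; 
python3 -c "
from h import *
rel([.40,-.04,.35],np.radians(-15))"
```

```text
time: 1.5
tool_pos: [0.2748, 0.3556, 0.2762]
tool_rot: [0.0, 0.13, 0.991, 0.0]
contact_force: [1.0, -1.2, 0.5]
gripper_width: 0.14
grasp_force: 0.0
t 1.5 pos [0.2748 0.3556 0.2762] F [ 1.  -1.2  0.5]
row dxyz [-0.279  -0.4372 -0.0922]
rot [0.0002 0.0003 0.0002]
```

```bash
python3 -m inch '[{"dx":-0.279,"dy":-0.437,"dz":-0.09,"rx":0,"ry":0,"rz":0},{"dx":-0.279,"dy":-0.437,"dz":-0.09,"rx":0,"ry":0,"rz":0},{"dx":-0.279,"dy":-0.437,"dz":-0.09,"rx":0,"ry":0,"rz":0},{"dx":-0.279,"dy":-0.437,"dz":-0.09,"rx":0,"ry":0,"rz":0},{"dx":-0.279,"dy":-0.437,"dz":-0.09,"rx":0,"ry":0,"rz":0}]' -1; 
python3 -c "
from h import *
rel([.40,-.04,.35],np.radians(-15))"
```

```text
time: 2.0
tool_pos: [0.3489, 0.1207, 0.3193]
tool_rot: [0.001, 0.13, 0.991, 0.0]
contact_force: [1.3, -0.2, -0.2]
gripper_width: -0.002
grasp_force: 0.0
t 2.0 pos [0.3489 0.1207 0.3193] F [ 1.3 -0.2 -0.2]
row dxyz [-0.1137 -0.1774 -0.0383]
rot [0.0005 0.0012 0.    ]
```

```bash
python3 -m inch '[{"dx":-0.114,"dy":-0.177,"dz":-0.038,"rx":0,"ry":0,"rz":0},{"dx":-0.114,"dy":-0.177,"dz":-0.038,"rx":0,"ry":0,"rz":0},{"dx":-0.114,"dy":-0.177,"dz":-0.038,"rx":0,"ry":0,"rz":0},{"dx":-0.114,"dy":-0.177,"dz":-0.038,"rx":0,"ry":0,"rz":0},{"dx":-0.114,"dy":-0.177,"dz":-0.038,"rx":0,"ry":0,"rz":0}]' -1
cat > w.py <<'E'
from h import *
import sys,json
f=sys.argv[1];rel(None)
ci=optics.camera_info('wrist');im=optics.grab_frame('wrist');cv2.imwrite(f'pics/{f}.png',im[:,:,::-1])
d={k:np.array(v).tolist() for k,v in ci.items()}
print('cam',np.round(-np.array(ci['R']).T@ci['t'],3))
for k in ['selector','selector_axis','selector_tip','off_mark','start_top','trim_top','trim_mark']:
    for r in nets.boxes_of('wrist',k)[:1]:print(k,np.round(r['bbox'],1),round(r['confidence'],2),np.round(atz(ci,r['bbox'][:2],.06),3))
json.dump(d,open(f'{f}.json','w'))
E
python3 w.py w1
```

```text
time: 2.5
tool_pos: [0.4007, -0.0403, 0.3495]
tool_rot: [0.0, 0.133, 0.991, -0.0]
contact_force: [0.4, -0.1, -0.6]
gripper_width: 0.0
grasp_force: 0.0
t 2.5 pos [ 0.4007 -0.0403  0.3495] F [ 0.4 -0.1 -0.6]
cam [ 0.332 -0.021  0.491]
selector [313.4 247.3  32.6  43.6] 0.85 [ 0.526 -0.02   0.06 ]
selector_axis [312.9 246.3  28.   44.3] 0.75 [ 0.524 -0.02   0.06 ]
selector_tip [312.1 247.1  34.8  44.2] 0.82 [ 0.525 -0.021  0.06 ]
off_mark [279.6 231.7 149.3  96.4] 0.95 [ 0.487 -0.064  0.06 ]
start_top [230.8 223.1  14.7  12.5] 0.6 [ 0.453 -0.132  0.06 ]
trim_mark [233.9 264.4  17.4  14.8] 0.59 [ 0.521 -0.149  0.06 ]
```

View pics/w1.png

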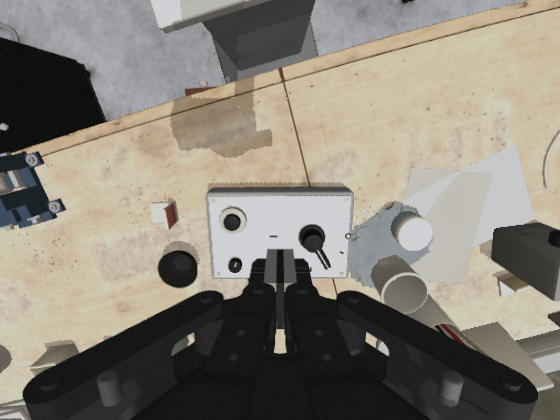

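The wrist view shows the panel spanning (209–352, 187–278), with the start button at (232,221) and the trim knob at (235,265). The selector hub is at (311,237) and the pointer tip at (327,266), about 60° clockwise from the off ring at (350,237), so it starts at tick 2. Next I fit the panel in all three pictures.

```bash
cat > fit.py <<'E'
from h import *
import json
seed={'w1':(260,215),'top0':(330,225),'scene0':(310,240)}
for f,n in [('w1','wrist'),('top0','top'),('scene0','scene')]:
    ci=json.load(open('w1.json')) if n=='wrist' else optics.camera_info(n)
    im=cv2.imread(f'pics/{f}.png');hsv=cv2.cvtColor(im,cv2.COLOR_BGR2HSV)
    sx,sy=seed[f];v0=int(np.median(hsv[sy-6:sy+6,sx-6:sx+6,2]))
    m=((hsv[...,2]>v0*.75)&(hsv[...,1]<50)).astype(np.uint8)
    _,l=cv2.connectedComponents(m);c=max(set(l[sy-6:sy+6,sx-6:sx+6].ravel())-{0},key=lambda i:(l==i).sum());ys,xs=np.where(l==c)
    P=np.array([atz(ci,(x,y),.052)[:2] for x,y in zip(xs,ys)],np.float32)*1000
    r=cv2.minAreaRect(P);print(n,v0,len(xs),np.round(r[0],1),np.round(r[1],1),round(r[2],1))
E
python3 fit.py
python3 - <<'E'
import cv2
a=cv2.imread('pics/w1.png')[175:290,195:365];b=cv2.imread('pics/scene0.png')[190:305,235:355]
a=cv2.resize(a,None,fx=4.5,fy=4.5,interpolation=cv2.INTER_CUBIC);cv2.imwrite('pics/z1.png',a)
E
```

```text
wrist 212 61669 [ 522.8 -145.8] [1110.3  480.2] 84.0
top 143 4376 [497.7 -67. ] [218.6 138.8] 75.0
scene 196 3756 [501.4 -67.3] [221.1 141. ] 74.8
```

View pics/z1.png

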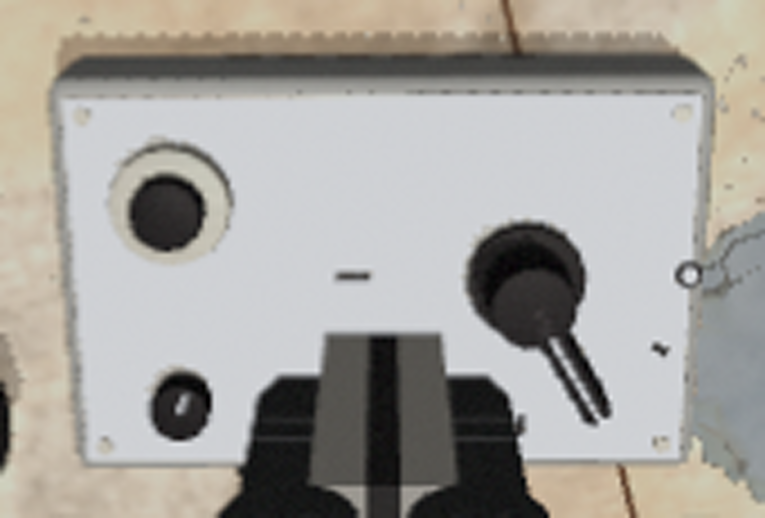

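The zoom shows the hub top at crop (540,305), the pointer tip near (598,415), the off ring at (690,275), the start button at (167,212) and the trim knob at (180,405). I now check the panel fit by reprojecting known points into the wrist view.

```bash
cat >> h.py <<'E'
C=np.array([.4995,-.067]);YAW=np.radians(-15.1)
def con(x,y):  # console mm -> world xy
    c,s=np.cos(YAW),np.sin(YAW);return C+np.array([[c,-s],[s,c]])@np.array([x,y])/1000
def W(x,y,z): return np.append(con(x,y),z)
E
python3 - <<'E'
from h import *
import json
w=json.load(open('w1.json'))
pz=lambda X:np.round((np.array(proj(w,X))-[195,175])*4.5,0)
a=np.radians(30)
print('start',pz(W(-33,-72,.058)),'trim',pz(W(42,-72,.068)),'off',pz(W(-4,108,.052)),'axis top',pz(W(-4,50,.084)),'tip top',pz(W(-4+48*np.cos(a),50+48*np.sin(a),.084)))
for k,px,z in [('off',(690,275),.052),('start',(167,212),.06),('trim',(182,400),.068)]:
    print(k,np.round(atz(w,np.array(px)/4.5+[195,175],z),4))
print(con(-4,108),con(-33,-72),con(42,-72),con(-4,50))
# height check by triangulation wrist/top/scene
t,s=optics.camera_info('top'),optics.camera_info('scene')
print('start tri',tri([(w,np.array((167,212))/4.5+[195,175]),(s,(291.8,261))]))
E
```

```text
start [170. 199.] trim [177. 412.] off [689. 271.] axis top [534. 307.] tip top [602. 421.]
off [0.5254 0.0383 0.052 ]
start [ 0.4523 -0.1299  0.06  ]
trim [ 0.5173 -0.1442  0.068 ]
[0.5237726  0.03831306] [ 0.44888308 -0.12791738] [ 0.52129353 -0.14745522] [ 0.50866333 -0.01768435]
start tri [ 0.4516711  -0.12964261  0.05998445]
```

Run:
```python
from h import *
import json
w=json.load(open('w1.json'));c,s=np.cos(YAW),np.sin(YAW)
for px in [(325,335),(440,335),(383,335)]:
    p=atz(w,np.array(px)/4.5+[195,175],.3495)[:2]-[.4007,-.0403];print(np.round(np.array([[c,s],[-s,c]])@p*1000,1))
for z in (.15,.067): rel(W(38,104,z),YAW)
```

```text
[-9.  -6.2]
[-8.9  7. ]
[-9.   0.5]
t 2.9 pos [ 0.4001 -0.037   0.3489] F [ 0.4  1.2 -0.6]
row dxyz [-0.1776  0.1255  0.2486]
rot [0.     0.     0.0022]
t 2.9 pos [ 0.4001 -0.037   0.3489] F [ 0.4  1.2 -0.6]
row dxyz [-0.1776  0.1255  0.3524]
rot [0.     0.     0.0022]
```

```bash
python3 -m inch '[{"dx":-0.178,"dy":0.114,"dz":0.1,"rx":0,"ry":0,"rz":0},{"dx":-0.178,"dy":0.114,"dz":0.2,"rx":0,"ry":0,"rz":0},{"dx":-0.178,"dy":0.114,"dz":0.25,"rx":0,"ry":0,"rz":0},{"dx":-0.178,"dy":0.114,"dz":0.25,"rx":0,"ry":0,"rz":0},{"dx":-0.178,"dy":0.114,"dz":0.25,"rx":0,"ry":0,"rz":0}]' -1 
python3 -c "
from h import *
rel(W(38,95,.067),YAW)"
```

```text
time: 3.4
tool_pos: [0.5531, 0.0116, 0.1625]
tool_rot: [0.0, 0.13, 0.992, 0.0]
contact_force: [-0.6, -0.2, 0.6]
gripper_width: -0.003
grasp_force: 0.0
t 3.4 pos [0.5531 0.0116 0.1625] F [-0.6 -0.2  0.6]
row dxyz [-0.0084  0.0064  0.1194]
rot [0.0001 0.0004 0.0019]
```

```bash
python3 -m inch '[{"dx":-0.008,"dy":0.006,"dz":0.06,"rx":0,"ry":0,"rz":0},{"dx":-0.008,"dy":0.006,"dz":0.1,"rx":0,"ry":0,"rz":0},{"dx":-0.008,"dy":0.006,"dz":0.119,"rx":0,"ry":0,"rz":0},{"dx":-0.008,"dy":0.006,"dz":0.119,"rx":0,"ry":0,"rz":0},{"dx":-0.008,"dy":0.006,"dz":0.119,"rx":0,"ry":0,"rz":0}]' -1 
python3 -c "
from h import *
rel(W(38,72.5,.067),YAW)"; python3 w.py w2
```

```text
time: 3.9
tool_pos: [0.5608, 0.0134, 0.0706]
tool_rot: [0.001, 0.131, 0.991, 0.0]
contact_force: [-0.1, 0.4, 0.2]
gripper_width: -0.001
grasp_force: 0.0
t 3.9 pos [0.5608 0.0134 0.0706] F [-0.1  0.4  0.2]
row dxyz [ 0.0003 -0.0263  0.0045]
rot [0.0003 0.0017 0.0011]
t 3.9 pos [0.5608 0.0134 0.0706] F [-0.1  0.4  0.2]
cam [0.491 0.032 0.212]
selector [198.3 212.8 100.7 135.1] 0.62 [ 0.525 -0.022  0.06 ]
selector_axis [197.4 210.8 100.  135.1] 0.89 [ 0.524 -0.022  0.06 ]
selector_tip [197.9 211.3  99.6 136.3] 0.79 [ 0.524 -0.022  0.06 ]
off_mark [160.7 173.8 321.4 262.6] 0.88 [ 0.5   -0.034  0.06 ]
trim_top [ 13.4 261.6  26.9  40.5] 0.85 [ 0.525 -0.138  0.06 ]
trim_mark [ 12.8 261.1  25.6  37.7] 0.92 [ 0.524 -0.139  0.06 ]
```

View pics/w2.png

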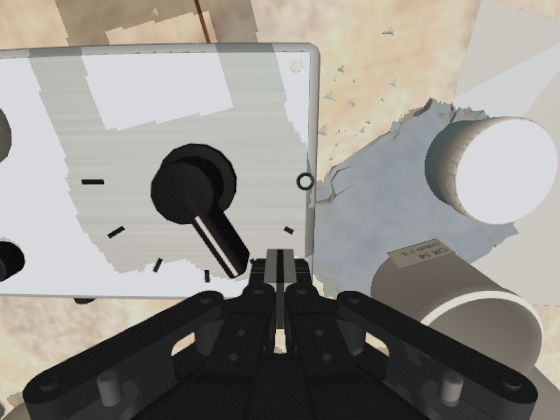

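The pointer tip is at (240,270) on tick 2 and the shut fingers are at (280,262), just counter-clockwise of it. Tick 4 is at (158,265). Now the first click.

```bash
python3 -m inch '[{"dx":0,"dy":-0.008,"dz":0,"rx":0,"ry":0,"rz":0},{"dx":0,"dy":-0.014,"dz":0,"rx":0,"ry":0,"rz":0},{"dx":0,"dy":-0.018,"dz":0,"rx":0,"ry":0,"rz":0},{"dx":0,"dy":-0.022,"dz":0,"rx":0,"ry":0,"rz":0},{"dx":0,"dy":-0.026,"dz":0,"rx":0,"ry":0,"rz":0}]' -1
cat > a.py <<'E'
from h import *
import sys
rel(W(38,float(sys.argv[1]),.067),YAW)
ci=optics.camera_info('wrist');im=optics.grab_frame('wrist');cv2.imwrite('pics/last.png',im[:,:,::-1])
for r in nets.outline_of('wrist','selector')[:1]:
    ys,xs=np.where(r['pixels']);P=np.array([atz(ci,(x,y),.075)[:2] for x,y in zip(xs,ys)])-con(-4,50)
    c,s=np.cos(YAW),np.sin(YAW);Q=P@np.array([[c,-s],[s,c]]);d=np.hypot(*Q.T);far=Q[d>.034]
    m=far.mean(0);print('conf',round(r['confidence'],2),'phi',round(np.degrees(np.arctan2(m[0],m[1])),1),len(far))
E
python3 a.py 52
```

```text
time: 4.8
tool_pos: [0.5537, -0.0073, 0.0685]
tool_rot: [-0.001, 0.131, 0.991, -0.0]
contact_force: [-0.2, -0.3, 0.0]
gripper_width: -0.001
grasp_force: 0.0
t 4.8 pos [ 0.5537 -0.0073  0.0685] F [-0.2 -0.3  0. ]
row dxyz [-0.0015 -0.0247  0.0019]
rot [-0.0004 -0.0008  0.0008]
conf 0.63 phi 90.8 748
```

Tick 3 reached (φ≈91°). Now push the second click.

```bash
python3 -m inch '[{"dx":-0.001,"dy":-0.008,"dz":0,"rx":0,"ry":0,"rz":0},{"dx":-0.001,"dy":-0.014,"dz":0,"rx":0,"ry":0,"rz":0},{"dx":-0.001,"dy":-0.018,"dz":0,"rx":0,"ry":0,"rz":0},{"dx":-0.001,"dy":-0.021,"dz":0,"rx":0,"ry":0,"rz":0},{"dx":-0.001,"dy":-0.024,"dz":0,"rx":0,"ry":0,"rz":0}]' -1 
python3 a.py 50
```

```text
time: 5.4
tool_pos: [0.55, -0.0261, 0.0689]
tool_rot: [-0.0, 0.131, 0.991, -0.0]
contact_force: [0.2, 0.1, -0.2]
gripper_width: 0.001
grasp_force: 0.0
t 5.4 pos [ 0.55   -0.0261  0.0689] F [ 0.2  0.1 -0.2]
row dxyz [ 0.0002 -0.0033  0.0023]
rot [-0.0004  0.      0.0008]
conf 0.67 phi 119.3 696
```

Tick 4 (φ≈119°), no force. Back off, lift, and dwell.

```bash
python3 -m inch '[{"dx":0,"dy":0.008,"dz":0,"rx":0,"ry":0,"rz":0},{"dx":0,"dy":0.008,"dz":-0.05,"rx":0,"ry":0,"rz":0},{"dx":0,"dy":0.008,"dz":-0.1,"rx":0,"ry":0,"rz":0},{"dx":0,"dy":0.008,"dz":-0.125,"rx":0,"ry":0,"rz":0},{"dx":0,"dy":0.008,"dz":-0.125,"rx":0,"ry":0,"rz":0}]' -1 
python3 a.py 50
python3 -c "
from h import *
rel(W(-33,-72,.10),YAW)"
```

```text
time: 6.0
tool_pos: [0.5545, -0.0194, 0.1736]
tool_rot: [0.004, 0.131, 0.991, -0.0]
contact_force: [0.1, 0.4, -1.1]
gripper_width: 0.0
grasp_force: 0.0
t 6.0 pos [ 0.5545 -0.0194  0.1736] F [ 0.1  0.4 -1.1]
row dxyz [ 0.0045 -0.013   0.1332]
rot [0.0005 0.0056 0.0011]
conf 0.68 phi 120.4 241
t 6.1 pos [ 0.5518 -0.0191  0.1687] F [-0.3  0.3 -0.1]
row dxyz [ 0.089  -0.1647  0.0859]
rot [0.     0.0002 0.0011]
```

View pics/last.png

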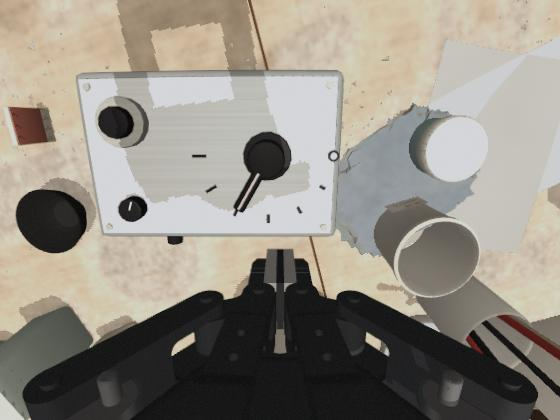

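The view shows the pointer lying on tick 4 at (237,210), the fingers clear, and the button at (116,122). Move over the button.

```bash
python3 -m inch '[{"dx":0.086,"dy":-0.165,"dz":0,"rx":0,"ry":0,"rz":0},{"dx":0.086,"dy":-0.165,"dz":0,"rx":0,"ry":0,"rz":0},{"dx":0.086,"dy":-0.165,"dz":0,"rx":0,"ry":0,"rz":0},{"dx":0.086,"dy":-0.165,"dz":0.06,"rx":0,"ry":0,"rz":0},{"dx":0.086,"dy":-0.165,"dz":0.085,"rx":0,"ry":0,"rz":0}]' -1 
python3 -c "
from h import *
w=optics.camera_info('wrist');optics.grab_frame('wrist')
print([(np.round(r['bbox'],1),round(r['confidence'],2),np.round(atz(w,r['bbox'][:2],.058),4)) for r in nets.boxes_of('wrist','start_top')[:2]])
rel([.451,-.129,.08],YAW);rel([.451,-.129,.056],YAW)"
```

```text
time: 6.6
tool_pos: [0.4474, -0.1288, 0.0959]
tool_rot: [-0.003, 0.132, 0.991, 0.001]
contact_force: [-0.6, 0.3, -1.2]
gripper_width: -0.003
grasp_force: 0.0
[(array([280.6, 243.6,  37.9,  30.1]), 0.89, array([ 0.4508, -0.1288,  0.058 ]))]
t 6.7 pos [ 0.4467 -0.1274  0.0949] F [-0.2  0.3 -0.8]
row dxyz [-0.0059 -0.0006  0.0185]
rot [ 0.0014 -0.0075  0.0001]
t 6.7 pos [ 0.4467 -0.1274  0.0949] F [-0.2  0.3 -0.8]
row dxyz [-0.0062 -0.0006  0.0485]
rot [ 0.0014 -0.0075  0.0001]
```

```bash
python3 -m inch '[{"dx":-0.003,"dy":0,"dz":0.02,"rx":0,"ry":0,"rz":0},{"dx":-0.003,"dy":0,"dz":0.035,"rx":0,"ry":0,"rz":0},{"dx":-0.003,"dy":0,"dz":0.04,"rx":0,"ry":0,"rz":0},{"dx":-0.003,"dy":0,"dz":0.043,"rx":0,"ry":0,"rz":0},{"dx":-0.003,"dy":0,"dz":0.043,"rx":0,"ry":0,"rz":0}]' -1 
python3 -c "
from h import *
rel([.451,-.129,.056],YAW)"
```

```text
time: 7.2
tool_pos: [0.4535, -0.1294, 0.0679]
tool_rot: [-0.001, 0.13, 0.991, 0.0]
contact_force: [-4.2, 2.3, 8.1]
gripper_width: 0.001
grasp_force: 4.2
t 7.2 pos [ 0.4535 -0.1294  0.0679] F [-4.2  2.3  8.1]
row dxyz [ 0.0031 -0.0004  0.0149]
rot [ 0.0002 -0.0012  0.0013]
```

Run:
```python
from h import *
rel([.4500,-.1285,.06],YAW)
a=optics.grab_frame('wrist')[170:320,200:360];b=optics.grab_frame('scene')[210:310,240:360]
a=cv2.resize(a,(560,525),interpolation=cv2.INTER_CUBIC)
b=cv2.resize(b,(230,525),interpolation=cv2.INTER_CUBIC) if 0 else cv2.resize(b,(240,200),interpolation=cv2.INTER_CUBIC)
c=np.zeros((525,800,3),np.uint8);c[:,:560]=a;c[:200,560:]=b;cv2.imwrite('pics/p1.png',c[:,:,::-1])
rel(None)
```

```text
t 7.2 pos [ 0.4535 -0.1294  0.0679] F [-4.2  2.3  8.1]
row dxyz [ 0.0045 -0.0001  0.0099]
rot [ 0.0002 -0.0012  0.0013]
t 7.3 pos [ 0.4535 -0.1293  0.0679] F [-4.4  3.4  7.5]
```

View pics/p1.png

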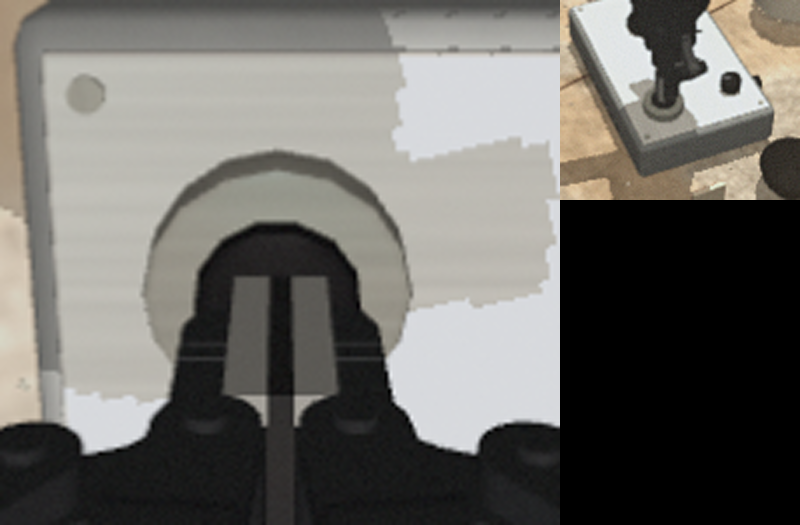

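The fingers stand on the black button, but about 3–4 mm too far back (front gap at (280,250)) and possibly on the collar. Lift, shift forward, and press again.

```bash
python3 -m inch '[{"dx":0,"dy":0,"dz":-0.02,"rx":0,"ry":0,"rz":0},{"dx":0.005,"dy":0,"dz":-0.02,"rx":0,"ry":0,"rz":0},{"dx":0.005,"dy":0,"dz":-0.02,"rx":0,"ry":0,"rz":0},{"dx":0.005,"dy":0,"dz":-0.02,"rx":0,"ry":0,"rz":0}]' -1 
python3 -c "
from h import *
rel([.4495,-.1285,.06],YAW)"
```

```text
time: 7.7
tool_pos: [0.449, -0.1283, 0.0818]
tool_rot: [-0.0, 0.131, 0.991, 0.0]
contact_force: [-0.8, -0.0, -0.5]
gripper_width: 0.001
grasp_force: 0.0
t 7.7 pos [ 0.449  -0.1283  0.0818] F [-0.8 -0.  -0.5]
row dxyz [-0.0007 -0.0001  0.0273]
rot [ 0.0001 -0.0006  0.0009]
```

Well placed. Descend gently.

```bash
python3 -m inch '[{"dx":0,"dy":0,"dz":0.012,"rx":0,"ry":0,"rz":0},{"dx":0,"dy":0,"dz":0.016,"rx":0,"ry":0,"rz":0},{"dx":0,"dy":0,"dz":0.016,"rx":0,"ry":0,"rz":0},{"dx":0,"dy":0,"dz":0.016,"rx":0,"ry":0,"rz":0}]' -1
python3 -m inch '[{"dx":0,"dy":0,"dz":0.004,"rx":0,"ry":0,"rz":0},{"dx":0,"dy":0,"dz":0.004,"rx":0,"ry":0,"rz":0},{"dx":0,"dy":0,"dz":0.004,"rx":0,"ry":0,"rz":0}]' -1
```

```text
time: 8.1
tool_pos: [0.4493, -0.1286, 0.0696]
tool_rot: [-0.001, 0.131, 0.991, 0.0]
contact_force: [-0.8, -0.1, 3.5]
gripper_width: -0.0
grasp_force: 1.5
time: 8.4
tool_pos: [0.4496, -0.1287, 0.0678]
tool_rot: [-0.001, 0.131, 0.991, 0.0]
contact_force: [-5.9, 1.5, 12.0]
gripper_width: 0.004
grasp_force: 6.0
```

```bash
python3 -m inch '[{"dx":0,"dy":0,"dz":-0.0065,"rx":0,"ry":0,"rz":0},{"dx":0,"dy":0,"dz":-0.0065,"rx":0,"ry":0,"rz":0},{"dx":0,"dy":0,"dz":-0.0065,"rx":0,"ry":0,"rz":0},{"dx":0,"dy":0,"dz":-0.0065,"rx":0,"ry":0,"rz":0}]' -1
python3 -m inch '[{"dx":0,"dy":0,"dz":-0.002,"rx":0,"ry":0,"rz":0},{"dx":0,"dy":0,"dz":-0.002,"rx":0,"ry":0,"rz":0},{"dx":0,"dy":0,"dz":-0.002,"rx":0,"ry":0,"rz":0}]' -1
python3 -m inch '[{"dx":0,"dy":0,"dz":-0.002,"rx":0,"ry":0,"rz":0},{"dx":0,"dy":0,"dz":-0.002,"rx":0,"ry":0,"rz":0},{"dx":0,"dy":0,"dz":-0.002,"rx":0,"ry":0,"rz":0}]' -1
```

```text
time: 8.8
tool_pos: [0.4499, -0.1288, 0.0716]
tool_rot: [0.001, 0.131, 0.991, -0.0]
contact_force: [1.7, -0.1, 2.4]
gripper_width: -0.002
grasp_force: 1.1
time: 9.1
tool_pos: [0.4495, -0.1286, 0.0731]
tool_rot: [-0.0, 0.131, 0.991, 0.0]
contact_force: [0.6, -0.2, 1.5]
gripper_width: 0.0
grasp_force: 0.7
time: 9.4
tool_pos: [0.449, -0.1284, 0.0744]
tool_rot: [-0.001, 0.131, 0.991, 0.0]
contact_force: [-0.8, -1.0, 0.5]
gripper_width: -0.001
grasp_force: 0.0
```

The force followed a spring (3.5, 2.4, 1.5, then 0 N over 5 mm), so the button was pressed fully and has come back up. Lift clear and check.

```bash
python3 -m inch '[{"dx":0,"dy":0,"dz":-0.06,"rx":0,"ry":0,"rz":0},{"dx":0,"dy":0,"dz":-0.12,"rx":0,"ry":0,"rz":0},{"dx":0.05,"dy":0,"dz":-0.2,"rx":0,"ry":0,"rz":0},{"dx":0.05,"dy":0,"dz":-0.2,"rx":0,"ry":0,"rz":0},{"dx":0.05,"dy":0,"dz":-0.2,"rx":0,"ry":0,"rz":0}]' -1
python3 a.py 50
```

```text
time: 9.9
tool_pos: [0.4118, -0.1188, 0.2393]
tool_rot: [0.004, 0.131, 0.991, -0.001]
contact_force: [1.5, 0.4, 0.8]
gripper_width: 0.004
grasp_force: 0.0
t 9.9 pos [ 0.4118 -0.1188  0.2393] F [1.5 0.4 0.8]
row dxyz [-0.1349  0.1537  0.2162]
rot [-0.0011  0.0053  0.0008]
conf 0.95 phi 120.4 191
```

View pics/last.png

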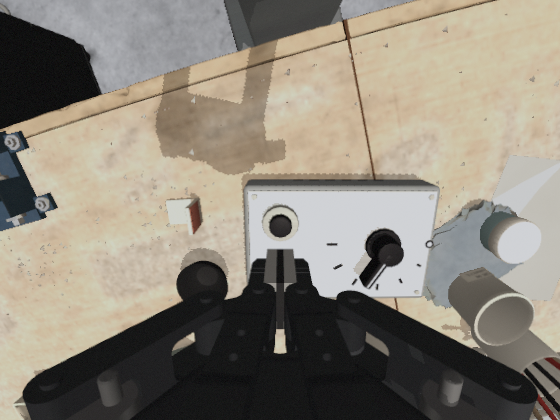

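The pointer is on tick 4 at (367,280), the button at (281,225) is up, the bystanders are undisturbed and the arm is clear.

```bash
python3 -c "
from plant import ticket
print(ticket.job_done())"
```

```text
the job is handed in; nothing more can be done
None
```

I pushed the selector from tick 2 to tick 4 without going past it (last measured 120°), then pressed the start button fully down and released it. The job is handed in at about 10 s; no verdict was shown.

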